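# Slide the specimen dish home under the inspection camera

### The arm

A 7-joint arm with a two-finger parallel gripper is mounted at the origin on the work surface. World frame = base frame: x ahead of the robot, y to its left, z up, the work surface at z = 0. Lengths are in m, angles in degrees, forces in N, time in s.
With the tool pointing down it reaches from about 0.425 to 0.875 m from the base axis. Payload 4.7 kg.
Tool frame: the origin (TCP) lies midway between the tips of the shut fingers; the grasp point (between the pads) lies 19 mm behind it; z points along the fingers, y is the line along which they close (so a half turn about z gives the same grasp; the last joint's range is limited). The gripper opens to 87 mm and grips with 3 to 60 N. Pads are 19 mm wide; open, the fingers measure 117 mm over their backs; the gripper's body (75 mm by 190 mm) begins 51 mm behind the grasp point.
Start: joints at [-73.333, 18.392, -4.016, 83.108, 1.295, 78.541, -3.26], TCP at [0.178, 0.625, 0.223] pointing down, gripper open.
Joint ranges: [-163.93, 163.93], [-17.29, 119.83], [-79.2, 71.16], [3.27, 140.29], [-89.18, 269.18], [5.43, 117.66], [-154.24, 154.24]. Speed limits (degrees/s): [147.25, 147.25, 180, 180, 180, 180, 180].

### API

Orientations are given as [roll, pitch, yaw] about the fixed x, y, z axes, in that order (R = Rz(yaw) Ry(pitch) Rx(roll)).
In Python, from cell import env gives the robot as it stands. The module is installed in compiled form; this text tells all that it offers.
- The arm moves only by the tool send_rows, never from a script. Its argument "series" is a list of rows, each an object with "travel": the shift along the tool's x, y, z in cm, a list of three; "dr": the turn, a rotation vector about the tool's x, y, z in degrees, a list of three; "claw": the finger opening in cm, from 0 to 8.7. In form: [{"travel": [tx, ty, tz], "dr": [wx, wy, wz], "claw": claw}, ...]. A call has 1 to 12 rows; each row is the pose to reach, as a shift and turn from the pose commanded when the call began, along the tool's axes at that moment; what a row does not reach only later rows make up. A row lasts 1/12 s, in which the tool goes at most 41.7 mm and 7.16 degrees, less where a joint would pass 70% of its speed; a pose out of reach is approached as far as the arm can. A call with a gripper value outside its range is refused whole. The fingers move at their own pace and stop on an object; "grip_force" is the grip in N (left out, the last holds). Time passes only in rows, so rows that repeat a pose let the fingers close. It gives the time, the measured TCP pose, the force and the opening at its end, in the units of the state.
- env.get_obs(): the state, without advancing time (a new reading comes with each control period).
- env.read_camera(name): name is "scene" or "top" or "wrist"; returns the picture (400x640x3 uint8, blue, green, red); there is no depth.
- env.calibration(name): a dict with "fx", "fy", "cx", "cy" (pixels), "cam_to_world" (4x4, takes a point from camera to world coordinates). Camera axes: x right, y down, z forward; pixel columns grow to the right and rows downward; lengths in m; the calibration is good to about 2 mm. A picture is of the moment at which its call begins: read the wrist's pose just before it. calibration takes no time and is no camera call; for the wrist camera it gives the pose at the moment of the call.
- env.sign_off(): hands the job in, once; it reports no verdict.
The state is a dict: "time_s": time; "qpos": joint angles; "joint_velocities": joint speeds; "effort": joint torques, N m; "tool_pos": TCP position; "tool_rot": TCP orientation; "force": force on the tool from outside, world axes, zero at the start; "wrist_torque": the same for the moment, N m; "grip_width": finger opening in m.
Only numpy, scipy, OpenCV 4.12 (cv2) and the standard library are available. Lean on these libraries where they do the work, as an engineer would, in place of code of your own. Each camera call takes 0.05 s, during which the arm holds its last target. There are 200 camera calls.

### The job

Press down the black plate in the middle of the sliding carriage to free its friction hold and, keeping it pressed, push the carriage steadily along the rail until it is up against the marked stop, so that the specimen dish sits under the inspection camera. Then let the plate spring back up and move clear. Do not force the carriage along while the plate is up and do not bang it along; nothing is to be picked up, and the tray, jar, tweezers and spare dish stay where they are.

Things in the scene. Friction and masses are not known exactly. Their poses are not given: they have to be found in the camera images.
- rail: Fixed aluminium rail, 100 mm wide, 500 mm long, 18 mm high, lying on the bench. Origin on the bench surface under the rail's centreline; z up, x across the rail, y along it (the rail runs from y = -320 to +180 mm). The carriage is pushed towards the rail's own -y, the camera's end. Position and yaw change from run to run.
- lens (a point): Lens of the small inspection camera that hangs over the rail's end, 105 mm above the bench (rail x 0, y -230 mm). The camera is an upright tube 48 mm in diameter, top 217 mm above the bench, on a post 200 mm high standing 105 mm to the rail's +x side on a 120 mm square foot.
- carriage (a joint): How far the grey carriage has slid towards the stop, in m: 0 = far end, 0.160 = up against the stop, no further. Its centre lies at rail x 0, y = 100 mm minus this value. While the plate is up a brake holds it against about 15 to 25 N; with the plate pressed it slides with 1 to 2 N. Pushing an end wall, or a fingertip's friction on the plate, moves it. It stays where it is left.
- front_wall (a point): Top centre of the carriage's front end wall (56 mm above the bench), nearest the stop. The carriage is 80 mm across the rail and 90 mm long, with such a wall 10 mm thick at each end; the well between them is 70 mm long, open at both sides, and the press plate lies in it. A narrow arm runs on from the front wall to the 35 mm dish, 170 mm ahead of the carriage's centre.
- press_plate (a joint): How far the black press plate is down, in m: 0 = up (brake on), 0.006 = fully down. The brake is off from about 0.001 on. It starts to move at about 6 N and needs about 9 N when fully down; it springs back up when let go.
- plate_top (a point): Centre of the top face of the black press plate, in the middle of the carriage; plate 56 mm across the rail by 60 mm along it; its top is 46 mm above the bench when up, 10 mm below the tops of the end walls. Axes as the rail's: z up, y along the rail, the push is towards -y. It moves with the carriage and the plate.
- stop_face (a point): Middle of the line between the noses of the two steel stop blocks (tops 48 mm above the bench, each with a black line across its top), astride the carriage's arm on the rail; point 30 mm above the bench. The carriage's front wall comes up against them when home: its centre is then 45 mm from this point along the rail.
- tray: Loose open stainless tray, 140 x 200 x 35 mm, on the bench beyond the rail; origin under its centre. Leave alone.
- jar: Loose small amber jar with white cap, 42 mm diameter, 60 mm high; origin under its centre. Leave alone.
- tweezers: Loose dark steel tweezers lying on the bench, about 155 mm long along its x, 25 mm wide, 8 mm high; origin near mid length, on the bench. Leave alone.
- spare_dish: Loose closed clear petri dish, 63 mm diameter, 15 mm high; origin under its centre. Leave alone.

How it is judged (in metres and radians):
On the way, in this order (a step that is already met when the one before it is completed fails the run):
1. the plate is pressed down, with the carriage not yet at the stop (value of joint press_plate above 0.0015 m and value of joint carriage below 0.11 m), for 0.1 s.
2. the carriage is up against the stop, the plate still pressed (value of joint carriage above 0.157 m and value of joint press_plate above 0.001 m), for 0.05 s.
At the end, for the whole second after the job is handed in: The carriage stands within 3 mm of the stop (value above 0.157), at rest, with the press plate sprung back up (below 0.8 mm) (value of joint carriage above 0.157 m and value of joint press_plate below 0.0008 m and velocity of joint carriage between -0.005 and 0.005 m/s); the robot touches nothing.
It fails at once if the carriage is forced along (over 15 mm/s) while the plate is up and the brake on (value of joint press_plate below 0.0005 m and (velocity of joint carriage above 0.015 m/s or velocity of joint carriage below -0.015 m/s)).
It fails at once if the carriage is banged along (over 0.3 m/s) (velocity of joint carriage above 0.3 m/s).
It fails at once if the tray, jar, tweezers or spare dish is moved or lifted by more than 15 mm (distance of any of tray, jar, tweezers, spare_dish from where it was at the start of the episode above 0.015 m).
It also fails if it takes over 38 s, if anything falls off the work surface, if the arm or the gripper's body presses on something with over 40 N, if the wrist force passes 120 N, or if a joint passes its speed limit or range.

## Working session

There is one attempt and no reset: what is moved stays moved. The work goes in short steps, Python scripts to look and compute and a tool call to move; the robot and the scene stay as the last step left them, time stands still between calls to the robot, and variables do not carry over. Pictures are saved under pics/ and viewed, on a budget of 10 in all, crops included, one or two more only if the job needs it, and the job is handed in when it is done.

Besides the shell and the picture viewer there is one more tool, called after "Emit:" as name(argument=value, ...), one argument or row to a line, values as JSON. send_rows: Moves the arm, as the interface text tells. Its arguments: {"type":"object","properties":{"series":{"type":"array"},"grip_force":{"type":"number"}},"required":["series"]}

```bash
mkdir -p pics
python3 - <<'E'
from cell import env
import cv2
for n in("top","scene"):
    cv2.imwrite(f"pics/{n}0.png",env.read_camera(n)); c=env.calibration(n); print(n,c)
o=env.get_obs();print(o)
E
```

```text
top {'fx': 387.15985901864434, 'fy': 387.15985901864434, 'cx': 317.25245986736076, 'cy': 200.246880573529, 'cam_to_world': array([[ 0.02460142, -0.99559077,  0.09051952,  0.50621558],
       [-0.99961989, -0.02337141,  0.01462346,  0.02172885],
       [-0.01244341, -0.09084487, -0.99578731,  0.93765894],
       [ 0.        ,  0.        ,  0.        ,  1.        ]])}
scene {'fx': 433.9794254259051, 'fy': 433.9794254259051, 'cx': 318.60096113686905, 'cy': 198.3175586917447, 'cam_to_world': array([[ 0.6663826 ,  0.44075938, -0.60138624,  1.10697884],
       [ 0.74548299, -0.40874292,  0.52648298, -0.43547042],
       [-0.01376006, -0.79916231, -0.60095779,  0.61874778],
       [ 0.        ,  0.        ,  0.        ,  1.        ]])}
{'time_s': 0.1, 'qpos': array([-73.33278292,  18.43420754,  -4.01501388,  83.16920361,
         1.29759747,  78.54044708,  -3.25995779]), 'joint_velocities': array([ 0.03316245, -0.01517716,  0.02859725, -0.16869464, -0.01727123,
       -0.12509361,  0.07076096]), 'effort': array([ 4.59498442e-04, -4.92572629e+01, -4.05222941e-01, -3.13398993e+01,
       -6.41243951e-02,  3.94789525e-02,  8.31520060e-05]), 'tool_pos': array([0.17756167, 0.62475546, 0.22156637]), 'tool_rot': array([-1.79901517e+02,  8.21858813e-03,  1.64142482e+02]), 'force': array([ 0.377274  ,  0.25796223, -0.38115102]), 'wrist_torque': array([ 0.00567663, -0.0647598 ,  0.01163597]), 'grip_width': 0.08743279311851936}
```

View pics/top0.png

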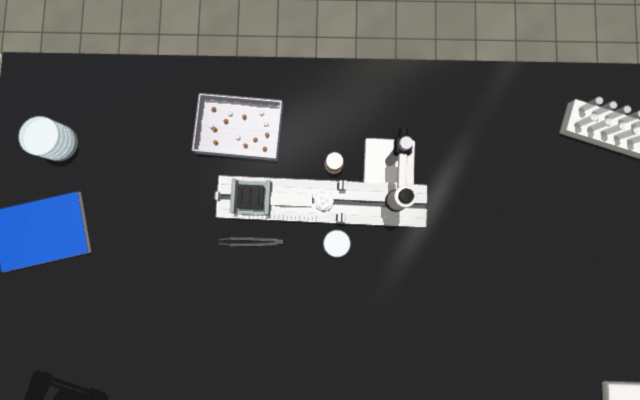

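View pics/scene0.png

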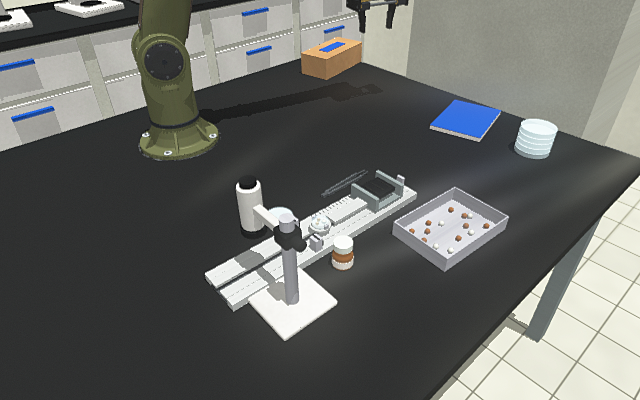

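The top view shows the carriage at about (251,198), the stop blocks at about (341,186) and (340,218), the camera at (403,198) and the rail from x≈217 to 427. The rail runs along image x, i.e. world y. I'll enlarge the region for exact points.

Run:
```python
import cv2
im=cv2.imread("pics/top0.png")[165:237,205:365]
cv2.imwrite("pics/crop.png",cv2.resize(im,None,fx=5,fy=5,interpolation=cv2.INTER_CUBIC))
```

```text
(no output)
```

View pics/crop.png

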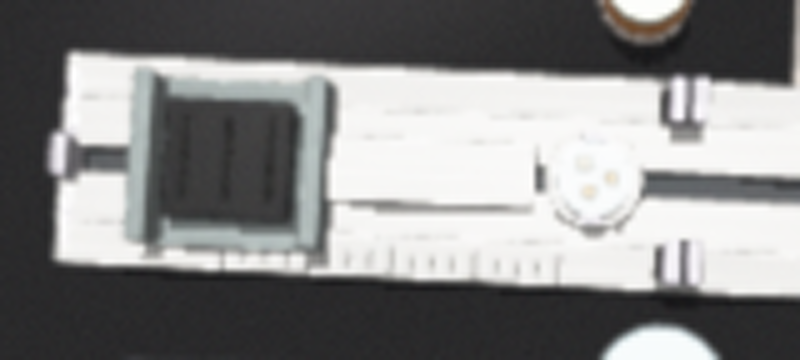

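Plate corners in the crop: about (165,97), (302,102), (297,222) and (160,217). Rail corners: (70,52) and (55,263). Stop block tops: (688,103) and (680,265). Dish: (595,180).

```bash
cat > h.py <<'E'
from cell import env
import numpy as np
def back(cam,pts,z):
    c=env.calibration(cam);T=c["cam_to_world"];p=np.atleast_2d(pts).astype(float)
    d=np.c_[(p[:,0]-c["cx"])/c["fx"],(p[:,1]-c["cy"])/c["fy"],np.ones(len(p))]@T[:3,:3].T
    return T[:3,3]+d*((z-T[2,3])/d[:,2])[:,None]
E
python3 - <<'E'
from h import *
np.set_printoptions(precision=4,suppress=True)
o=lambda l:np.array(l)/5+np.array([205,165])-.4
P=back("top",o([(165,97),(302,102),(297,222),(160,217)]),.046);print(P,P.mean(0))
print([np.linalg.norm(P[i]-P[(i+1)%4]) for i in range(4)])
R=back("top",o([(70,52),(55,263)]),.018);print("rail far",R,R.mean(0))
R2=back("top",[(428,184),(426,227)],.018);print("rail cam end",R2,R2.mean(0))
S=back("top",o([(688,103),(680,265)]),.048);print("stops",S,S.mean(0))
D=back("top",o([(595,180)]),.04);print("dish",D)
d=R2.mean(0)-R.mean(0);print("len",np.linalg.norm(d),"push dir deg",np.degrees(np.arctan2(d[1],d[0])))
d=D[0]-P.mean(0);print("dish-plate",np.linalg.norm(d),np.degrees(np.arctan2(d[1],d[0])))
d=R[1]-R[0];print("far end edge",np.linalg.norm(d),np.degrees(np.arctan2(d[1],d[0])))
E
```

```text
[[0.6209 0.2211 0.046 ]
 [0.62   0.1572 0.046 ]
 [0.5641 0.1574 0.046 ]
 [0.5649 0.221  0.046 ]] [0.5925 0.1892 0.046 ]
[np.float64(0.0639682460945483), np.float64(0.05594101623840492), np.float64(0.06360772761154976), np.float64(0.056008181248231356)]
rail far [[0.6453 0.2742 0.018 ]
 [0.5436 0.2765 0.018 ]] [0.5944 0.2753 0.018 ]
rail cam end [[ 0.6349 -0.228   0.018 ]
 [ 0.5324 -0.2232  0.018 ]] [ 0.5837 -0.2256  0.018 ]
stops [[ 0.6234 -0.0221  0.048 ]
 [ 0.5483 -0.0198  0.048 ]] [ 0.5859 -0.0209  0.048 ]
dish [[0.5873 0.0201 0.04  ]]
len 0.5010462695328991 push dir deg -91.22824290548624
dish-plate 0.169249877478683 -91.73446855047243
far end edge 0.10172092885412021 178.69689683961155
```

Sizes agree: rail length 501 mm against 500, plate width 56, dish 169 mm ahead of the centre. The carriage centre is about (0.592, 0.190) and the push direction is -91.3°. I'll go above the plate, 12 mm ahead of its centre, with the fingers shut and tool y lined up with the rail. That puts the front wall behind the fingers as a backstop.

Emit:
send_rows(
  series=[
    {"travel":[-4,-2.4,0.5],"dr":[0,0,-1.2],"claw":0},
    {"travel":[-7,-4.3,1],"dr":[0,0,-2.4],"claw":0},
    {"travel":[-10.5,-6.4,1.5],"dr":[0,0,-3.6],"claw":0},
    {"travel":[-14,-8.5,2],"dr":[0,0,-4.8],"claw":0},
    {"travel":[-17.5,-10.7,2.5],"dr":[0,0,-6],"claw":0},
    {"travel":[-21,-12.8,3],"dr":[0,0,-7.2],"claw":0},
    {"travel":[-24.5,-14.9,3.5],"dr":[0,0,-8.4],"claw":0},
    {"travel":[-28,-17.1,4],"dr":[0,0,-9.6],"claw":0},
    {"travel":[-31.5,-19.2,4.5],"dr":[0,0,-10.8],"claw":0},
    {"travel":[-35,-21.3,5],"dr":[0,0,-12],"claw":0},
    {"travel":[-38.5,-23.5,5.5],"dr":[0,0,-13.2],"claw":0},
    {"travel":[-41,-25,6],"dr":[0,0,-14.6],"claw":0},
  ],
)

```text
time_s: 1.1
tool_pos: [0.5061, 0.2684, 0.1622]
tool_rot: [-179.9, 0.0, 178.6]
force: [1.0, 0.5, 0.3]
grip_width: 0.0146
```

Emit:
send_rows(
  series=[
    {"travel":[-2.5,-2.5,1],"dr":[0,0,0],"claw":0},
    {"travel":[-5,-5,2.5],"dr":[0,0,0],"claw":0},
    {"travel":[-7.5,-7.5,4],"dr":[0,0,0],"claw":0},
    {"travel":[-9,-9.2,6],"dr":[0,0,0],"claw":0},
    {"travel":[-9,-9.2,7.6],"dr":[0,0,0],"claw":0},
    {"travel":[-9,-9.2,7.6],"dr":[0,0,0],"claw":0},
    {"travel":[-9,-9.2,7.6],"dr":[0,0,0],"claw":0},
    {"travel":[-9,-9.2,7.6],"dr":[0,0,0],"claw":0},
  ],
)

```text
time_s: 1.77
tool_pos: [0.5915, 0.1803, 0.0873]
tool_rot: [179.9, 0.0, 178.9]
force: [0.4, 0.4, 0.3]
grip_width: 0.0005
```

Run:
```python
from h import *
import cv2
a=env.read_camera("top")[150:240,200:360]; b=env.read_camera("wrist")
cv2.imwrite("pics/c1.png",np.vstack([cv2.resize(a,(640,360)),b[160:]])[:600])
o=env.get_obs();print(o["tool_pos"],o["tool_rot"],o["force"],o["grip_width"],o["time_s"])
c=env.calibration("wrist");T=np.linalg.inv(c["cam_to_world"])
for p in[(.592,.178,.046),(.592,.155,.056),(.592,.225,.056)]:
    q=T@[*p,1];print(p,c["fx"]*q[0]/q[2]+c["cx"],c["fy"]*q[1]/q[2]+c["cy"])
```

```text
[0.59198999 0.18051602 0.0880607 ] [1.79911447e+02 1.11752763e-01 1.78864807e+02] [1.19129643 0.18982545 0.57422102] 0.0003395407616571152 1.8667
(0.592, 0.178, 0.046) 315.4420214397479 223.40922452109447
(0.592, 0.155, 0.056) 283.30521569200954 228.64306393985993
(0.592, 0.225, 0.056) 380.7623773010546 226.7096172972905
```

View pics/c1.png

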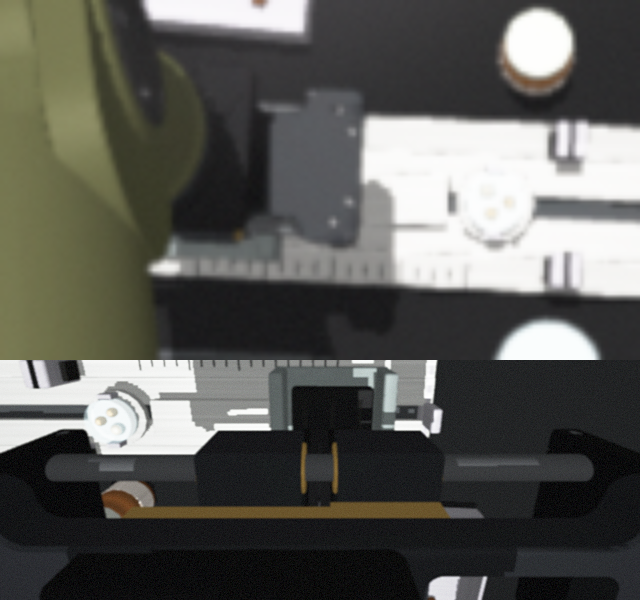

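The wrist view shows the front wall near column 281 and the rear wall near 385, so the carriage centre is about y = 0.190. The shut fingers are over the plate between the walls, about 10 mm behind the front wall. Next I press straight down.

Emit:
send_rows(
  series=[
    {"travel":[0,0,1.5],"dr":[0,0,0],"claw":0},
    {"travel":[0,0,3],"dr":[0,0,0],"claw":0},
    {"travel":[0,0,3.8],"dr":[0,0,0],"claw":0},
    {"travel":[0,0,4],"dr":[0,0,0],"claw":0},
    {"travel":[0,0,4.2],"dr":[0,0,0],"claw":0},
    {"travel":[0,0,4.4],"dr":[0,0,0],"claw":0},
    {"travel":[0,0,4.5],"dr":[0,0,0],"claw":0},
    {"travel":[0,0,4.5],"dr":[0,0,0],"claw":0},
    {"travel":[0,0,4.5],"dr":[0,0,0],"claw":0},
  ],
)

```text
time_s: 2.62
tool_pos: [0.5914, 0.1799, 0.0436]
tool_rot: [179.9, -0.0, 178.8]
force: [-3.9, 0.6, 6.9]
grip_width: 0.0003
```

Emit:
send_rows(
  series=[
    {"travel":[0,0,0.2],"dr":[0,0,0],"claw":0},
    {"travel":[0,0,0.4],"dr":[0,0,0],"claw":0},
    {"travel":[0,0,0.5],"dr":[0,0,0],"claw":0},
    {"travel":[0,0,0.6],"dr":[0,0,0],"claw":0},
    {"travel":[0,0,0.6],"dr":[0,0,0],"claw":0},
    {"travel":[0,0,0.6],"dr":[0,0,0],"claw":0},
  ],
)

```text
time_s: 3.12
tool_pos: [0.5916, 0.1805, 0.0403]
tool_rot: [179.8, -0.0, 178.8]
force: [-9.3, -0.9, 19.9]
grip_width: 0.0002
```

Plate fully down at about 20 N. Now the steady push along the rail (tool -y) at 60 mm/s.

Emit:
send_rows(
  series=[
    {"travel":[0,-0.2,0],"dr":[0,0,0],"claw":0},
    {"travel":[0,-0.5,0],"dr":[0,0,0],"claw":0},
    {"travel":[0,-1,0],"dr":[0,0,0],"claw":0},
    {"travel":[0,-1.5,0],"dr":[0,0,0],"claw":0},
    {"travel":[0,-2,0],"dr":[0,0,0],"claw":0},
    {"travel":[0,-2.5,0],"dr":[0,0,0],"claw":0},
    {"travel":[0,-3,0],"dr":[0,0,0],"claw":0},
    {"travel":[0,-3.5,0],"dr":[0,0,0],"claw":0},
    {"travel":[0,-4,0],"dr":[0,0,0],"claw":0},
    {"travel":[0,-4.5,0],"dr":[0,0,0],"claw":0},
    {"travel":[0,-5,0],"dr":[0,0,0],"claw":0},
    {"travel":[0,-5.5,0],"dr":[0,0,0],"claw":0},
  ],
)

```text
time_s: 4.12
tool_pos: [0.5903, 0.1266, 0.0403]
tool_rot: [179.8, -0.0, 178.8]
force: [-9.3, 1.4, 22.3]
grip_width: 0.0003
```

Emit:
send_rows(
  series=[
    {"travel":[0,-0.5,0],"dr":[0,0,0],"claw":0},
    {"travel":[0,-1,0],"dr":[0,0,0],"claw":0},
    {"travel":[0,-1.5,0],"dr":[0,0,0],"claw":0},
    {"travel":[0,-2,0],"dr":[0,0,0],"claw":0},
    {"travel":[0,-2.5,0],"dr":[0,0,0],"claw":0},
    {"travel":[0,-3,0],"dr":[0,0,0],"claw":0},
    {"travel":[0,-3.5,0],"dr":[0,0,0],"claw":0},
    {"travel":[0,-4,0],"dr":[0,0,0],"claw":0},
    {"travel":[0,-4.5,0],"dr":[0,0,0],"claw":0},
    {"travel":[0,-5,0],"dr":[0,0,0],"claw":0},
    {"travel":[0,-5.5,0],"dr":[0,0,0],"claw":0},
    {"travel":[0,-6,0],"dr":[0,0,0],"claw":0},
  ],
)

```text
time_s: 5.12
tool_pos: [0.589, 0.066, 0.0402]
tool_rot: [179.8, -0.0, 178.8]
force: [-10.8, 1.8, 23.6]
grip_width: 0.0003
```

Emit:
send_rows(
  series=[
    {"travel":[0,-0.4,0],"dr":[0,0,0],"claw":0},
    {"travel":[0,-0.8,0],"dr":[0,0,0],"claw":0},
    {"travel":[0,-1.2,0],"dr":[0,0,0],"claw":0},
    {"travel":[0,-1.6,0],"dr":[0,0,0],"claw":0},
    {"travel":[0,-2,0],"dr":[0,0,0],"claw":0},
    {"travel":[0,-2.4,0],"dr":[0,0,0],"claw":0},
    {"travel":[0,-2.8,0],"dr":[0,0,0],"claw":0},
    {"travel":[0,-3.1,0],"dr":[0,0,0],"claw":0},
    {"travel":[0,-3.4,0],"dr":[0,0,0],"claw":0},
    {"travel":[0,-3.7,0],"dr":[0,0,0],"claw":0},
    {"travel":[0,-4,0],"dr":[0,0,0],"claw":0},
    {"travel":[0,-4,0],"dr":[0,0,0],"claw":0},
  ],
)

```text
time_s: 6.12
tool_pos: [0.5881, 0.0251, 0.0402]
tool_rot: [179.8, -0.0, 178.8]
force: [-11.6, 1.1, 23.7]
grip_width: 0.0006
```

Fy is still only about 1 N, so the stop hasn't been reached. I'll creep on until the force rises.

Emit:
send_rows(
  series=[
    {"travel":[0,-0.1,0],"dr":[0,0,0],"claw":0},
    {"travel":[0,-0.2,0],"dr":[0,0,0],"claw":0},
    {"travel":[0,-0.3,0],"dr":[0,0,0],"claw":0},
    {"travel":[0,-0.4,0],"dr":[0,0,0],"claw":0},
    {"travel":[0,-0.5,0],"dr":[0,0,0],"claw":0},
    {"travel":[0,-0.6,0],"dr":[0,0,0],"claw":0},
    {"travel":[0,-0.7,0],"dr":[0,0,0],"claw":0},
    {"travel":[0,-0.7,0],"dr":[0,0,0],"claw":0},
  ],
)

```text
time_s: 6.78
tool_pos: [0.588, 0.0248, 0.0402]
tool_rot: [179.4, -0.0, 179.0]
force: [-11.4, 11.5, 22.6]
grip_width: 0.0002
```

Run:
```python
from h import *
import cv2
a=env.read_camera("top")[150:240,220:380]; b=env.read_camera("wrist")
cv2.imwrite("pics/c2.png",np.vstack([cv2.resize(a,(640,360)),b[160:]])[:600])
o=env.get_obs();print(o["tool_pos"],o["force"],o["time_s"])
```

```text
[0.58803702 0.02472286 0.04022801] [-10.69343678  11.06921892  23.22932352] 6.8833
```

View pics/c2.png

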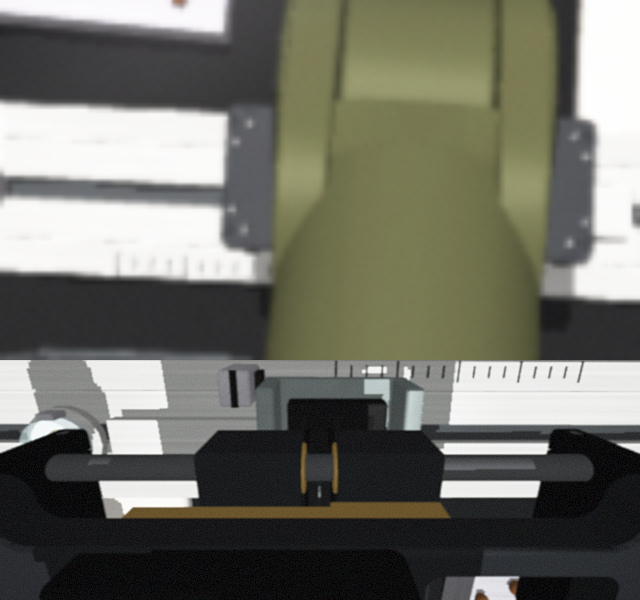

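The force rose to 11 N while the TCP stayed put. The wrist view shows the front wall (column ~262) against the stop block (~258). The tool travelled 155.5 mm with no slip, so the carriage is home. Now I lift straight up.

Emit:
send_rows(
  series=[
    {"travel":[0,0,-0.2],"dr":[0,0,0],"claw":0},
    {"travel":[0,0,-0.4],"dr":[0,0,0],"claw":0},
    {"travel":[0,0,-0.6],"dr":[0,0,0],"claw":0},
    {"travel":[0,0,-0.8],"dr":[0,0,0],"claw":0},
    {"travel":[0,0,-1],"dr":[0,0,0],"claw":0},
    {"travel":[0,0,-1.3],"dr":[0,0,0],"claw":0},
    {"travel":[0,0,-2],"dr":[0,0,0],"claw":0},
    {"travel":[0,0,-4],"dr":[0,0,0],"claw":0},
    {"travel":[0,0,-6],"dr":[0,0,0],"claw":0},
    {"travel":[0,0,-8],"dr":[0,0,0],"claw":0},
    {"travel":[0,0,-10],"dr":[0,0,0],"claw":0},
    {"travel":[0,0,-12],"dr":[0,0,0],"claw":0},
  ],
)

```text
time_s: 7.88
tool_pos: [0.5877, 0.016, 0.1568]
tool_rot: [-180.0, -0.0, 178.7]
force: [0.1, 0.3, -0.7]
grip_width: 0.0007
```

Emit:
send_rows(
  series=[
    {"travel":[0,2.5,-1],"dr":[0,0,0],"claw":0},
    {"travel":[1,5,-2],"dr":[0,0,0],"claw":0},
    {"travel":[2,8,-2],"dr":[0,0,0],"claw":0},
    {"travel":[3,11,-2],"dr":[0,0,0],"claw":0},
    {"travel":[4,14,-2],"dr":[0,0,0],"claw":0},
    {"travel":[5,17,-2],"dr":[0,0,0],"claw":0},
    {"travel":[6,20,-2],"dr":[0,0,0],"claw":0},
    {"travel":[6,23,-2],"dr":[0,0,0],"claw":0},
    {"travel":[6,25,-2],"dr":[0,0,0],"claw":0},
    {"travel":[6,25,-2],"dr":[0,0,0],"claw":0},
    {"travel":[6,25,-2],"dr":[0,0,0],"claw":0},
    {"travel":[6,25,-2],"dr":[0,0,0],"claw":0},
  ],
)

```text
time_s: 8.88
tool_pos: [0.534, 0.2663, 0.1755]
tool_rot: [-179.9, 0.0, 178.7]
force: [0.3, -0.5, -0.5]
grip_width: 0.0006
```

Run:
```python
from h import *
import cv2
a=env.read_camera("top")[165:237,245:405]
cv2.imwrite("pics/c3.png",cv2.resize(a,None,fx=5,fy=5,interpolation=cv2.INTER_CUBIC))
o=env.get_obs();print(o["tool_pos"],o["force"],o["time_s"])
```

```text
[0.53421022 0.2658569  0.175644  ] [-0.57369853 -0.04061704  0.34796561] 8.9333
```

View pics/c3.png

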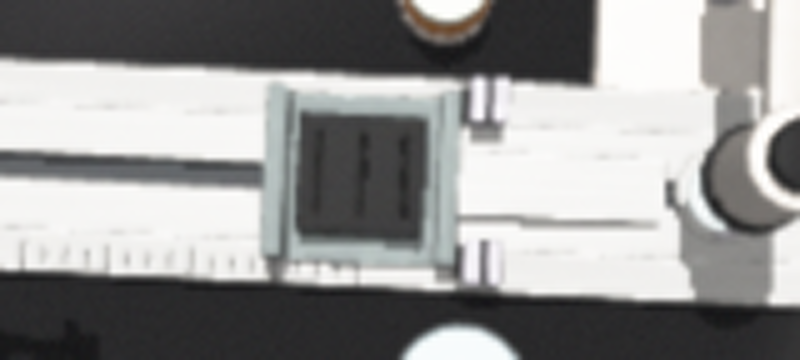

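The front wall (crop column ~460) is up against both stop blocks and the dish is under the camera. The jar and spare dish have not moved. The plate moved about 66 px, or about 154 mm, which agrees with the tool travel.

```bash
python3 -c "
from cell import env
print(env.sign_off())"
```

```text
the job is handed in; nothing more can be done
None
```

I pressed the plate fully down with the shut fingers and pushed the carriage along the rail until it met the stop. I then lifted straight off, moved clear and handed the job in at about 9 s of the 38 s allowed. `sign_off` reports no verdict.

- **Plate:** it bottomed at TCP height 40 mm under 20 N, and the load stayed at 20–24 N for the whole push.
- **Push:** it ran at 60 mm/s or less, well under the 0.3 m/s limit. Sliding took only 1–2 N.
- **Stop:** the tool stopped advancing after 155.5 mm and the push force rose to 11 N. The last top picture shows the front wall against both stop blocks and the dish under the camera. From that picture the plate had moved about 154 mm.
- **Start position:** 155.5 mm is short of the full 160 mm, so the carriage probably started about 5 mm along. The first plate and dish measurements suggest this too.
- **Clear:** after lifting off, the wrist force was back to about zero. The jar and spare dish were where they started. I did not check the tray and tweezers in the last picture, but the tool passed well above them.
- **Plate back up:** I did not measure the plate's height after release. I take it as sprung up because nothing was touching it.
- **Sideways load:** there was a steady sideways force of about 10 N across the rail while pressing. It caused no visible trouble.

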